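# Sort the seasoning tubes back into their racks

### The job

At this sushi counter the wooden rack is for the tall seasoning tubes and the grey holder for the short ones, but one short tube stands in the wooden rack and one tall tube in the grey holder. Move the stray short tube into a free hole of the grey holder and the stray tall tube into the wooden rack, each upright, cap up and all the way down in its hole. Do not take out the tubes that are already in the right place, and leave the bottle, bowl and tin where they are.

Things in the scene. Friction and masses are not known exactly. Their poses are not given: they have to be found in the camera images.
- wood_rack: Wooden tube rack, a plain block, 190 mm long (its y), 64 mm deep (its x), 42 mm high, fixed. Three round holes in a row along its y, 62 mm apart, 31 mm wide, 35 mm deep (floor 7 mm above the counter). Origin: centre of its underside. In the holes tall tubes stand 90 mm, short ones 50 mm out of the top. Turned up to 0.5 rad; on either side of the robot.
- grey_holder: Grey plastic tube holder, a plain block, 190 mm long (its y), 64 mm deep (its x), 42 mm high, fixed. Three round holes in a row along its y, 62 mm apart, 31 mm wide, 35 mm deep (floor 7 mm above the counter). Origin: centre of its underside. In the holes tall tubes stand 90 mm, short ones 50 mm out of the top. Turned up to 0.5 rad; on either side of the robot.
- short_stray: Short seasoning shaker tube: clear glass with tan seasoning inside and a plain steel shaker cap, round, 27 mm in diameter all the way up, 85 mm tall, foot edge bevelled 4 mm. Origin: centre of its underside; z runs up its axis. It starts in a hole of the wooden rack, where it does not belong.
- tall_stray: Tall seasoning shaker tube: clear glass with tan seasoning inside and a plain steel shaker cap, round, 27 mm in diameter all the way up, 125 mm tall, foot edge bevelled 4 mm. Origin: centre of its underside; z runs up its axis. It starts in one of the two end holes of the grey holder, where it does not belong.
- tall_a: Tall seasoning shaker tube: clear glass with tan seasoning inside and a plain steel shaker cap, round, 27 mm in diameter all the way up, 125 mm tall, foot edge bevelled 4 mm. Origin: centre of its underside; z runs up its axis. It stands in a hole of the wooden rack and stays there.
- tall_b: Tall seasoning shaker tube: clear glass with tan seasoning inside and a plain steel shaker cap, round, 27 mm in diameter all the way up, 125 mm tall, foot edge bevelled 4 mm. Origin: centre of its underside; z runs up its axis. It stands in a hole of the wooden rack and stays there.
- short_a: Short seasoning shaker tube: clear glass with tan seasoning inside and a plain steel shaker cap, round, 27 mm in diameter all the way up, 85 mm tall, foot edge bevelled 4 mm. Origin: centre of its underside; z runs up its axis. It stands in the other end hole of the grey holder and stays there.
- squeeze_bottle: Bystander: yellow squeeze bottle, 66 mm in diameter, 190 mm tall. Origin: centre of its underside.
- rice_bowl: Bystander: steel bowl, 140 mm across, 55 mm high. Origin: centre of its underside.
- tin: Bystander: closed plain metal tin, 72 mm in diameter, 75 mm high. Origin: centre of its underside.
- wood_rack_hole0 (a point): Centre of the mouth of the wooden rack's -y end hole (in the wooden rack's own frame), level with its top face, 42 mm above the counter; axes as the block's.
- wood_rack_hole1 (a point): Centre of the mouth of the wooden rack's middle hole (in the wooden rack's own frame), level with its top face, 42 mm above the counter; axes as the block's.
- wood_rack_hole2 (a point): Centre of the mouth of the wooden rack's +y end hole (in the wooden rack's own frame), level with its top face, 42 mm above the counter; axes as the block's.
- grey_holder_hole0 (a point): Centre of the mouth of the grey holder's -y end hole (in the grey holder's own frame), level with its top face, 42 mm above the counter; axes as the block's.
- grey_holder_hole1 (a point): Centre of the mouth of the grey holder's middle hole (in the grey holder's own frame), level with its top face, 42 mm above the counter; axes as the block's.
- grey_holder_hole2 (a point): Centre of the mouth of the grey holder's +y end hole (in the grey holder's own frame), level with its top face, 42 mm above the counter; axes as the block's.

How it is judged:
By the outcome, as a careful person would: the job done as asked, in the order asked, and still so for the second after the job is handed in, with the robot touching nothing.
It also fails if it takes over 64 s, if anything falls off the work surface, if the arm or the gripper's body presses on something with over 40 N, if the wrist force passes 120 N, or if a joint passes its speed limit or range.

### The arm

A 6-joint arm with a two-finger parallel gripper is mounted at the origin on the work surface. World frame = base frame: x ahead of the robot, y to its left, z up, the work surface at z = 0. Lengths are in m, angles in rad, forces in N, time in s.
With the tool pointing down it reaches from about 0.35 to 0.975 m from the base axis. Payload 4.9 kg.
Tool frame: the origin (TCP) lies at the very end of the fingers, on their centre line; the grasp point (between the pads) lies 19 mm behind it; z points along the fingers, y is the line along which they close (so a half turn about z gives the same grasp; the last joint's range is limited). The gripper opens to 85 mm and grips with 20 to 120 N. Pads are 22 mm wide; open, the fingers measure 114 mm over their backs; the gripper's body (76 mm by 85 mm) begins 54 mm behind the grasp point. The pads swing forward as they close: fully open they stand 13 mm farther back than shut.
Start: joints at [-1.366, 0.053, 1.613, -0, 1.476, -0.119], TCP at [0.199, -0.593, 0.231] pointing down, gripper open.
Joint ranges: [-3.01, 3.01], [-1.01, 2.22], [0.06, 2.58], [-1.02, 4.17], [0.09, 2.62], [-3.14, 3.14]. Speed limits (rad/s): [2.57, 2.57, 3.14, 3.14, 3.14, 3.14].

### API

Orientations are given as a unit quaternion [w, x, y, z].
In Python, from plant import monitor, vision, manip gives the robot as it stands. The module is installed in compiled form; this text tells all that it offers.
- The arm moves only by the tool arm_command, never from a script. Its argument "rows" is a list of rows, each a list of 3 entries, a list of its own where there are three numbers: the finger opening in mm, from 0 to 85.4, then the shift along the world's x, y, z in units of 30 cm (1.0 is 30 cm), then the turn, a rotation vector about the world's x, y, z in units of pi/2 rad (1.0 is pi/2 rad). In form: [[claw, [x, y, z], [wx, wy, wz]], ...]. A call has 1 to 12 rows; each row is the pose to reach, as a shift and turn from the pose commanded when the call began; what a row does not reach only later rows make up. A row lasts 1/12 s, in which the tool goes at most 41.7 mm and 7.16 degrees, less where a joint would pass 70% of its speed; a pose out of reach is approached as far as the arm can. A call with a number of a shift or a turn outside -1 to 1 is refused whole. A call with a gripper value outside its range is refused whole. The fingers move at their own pace and stop on an object; the grip force is fixed at half the most. Time passes only in rows, so rows that repeat a pose let the fingers close. It gives the time, the measured TCP pose, the force, the opening and the grip force at its end, in the units of the state.
- monitor.state(): the state, without advancing time (a new reading comes with each control period).
- vision.grab_frame(name): name is "scene" or "top" or "wrist"; returns a dict with "color" (420x560x3 uint8, red, green, blue), "z_map" (420x560 float32, m along the optical axis (not along the pixel's ray), 0 where there is no reading), "mtx" (3x3 intrinsics, pixels), "R" (3x3) and "t" (3): a world point X has camera coordinates R X + t. Camera axes: x right, y down, z forward; pixel columns grow to the right and rows downward; lengths in m; the calibration is good to about 2 mm. The wrist camera is an equidistant fisheye: a pixel r from the principal point sees the ray r / f radians off the axis. A picture is of the moment at which its call begins.
- manip.job_done(): hands the job in; it is judged then, once.
The state is a dict: "time": time; "joint_pos": joint angles; "joint_vel": joint speeds; "joint_efforts": joint torques, N m; "tool_pos": TCP position; "tool_rot": TCP orientation; "contact_force": force on the tool from outside, world axes, zero at the start; "ft_torque": the same for the moment, N m; "gripper_width": opening from 0.0 (shut) to 1.0 (fully open); "grasp_force": force on a finger pad.
Only numpy, scipy, OpenCV 4.12 (cv2) and the standard library are available. Lean on these libraries where they do the work, as an engineer would, in place of code of your own. Each camera call takes 0.05 s, during which the arm holds its last target. There are 200 camera calls.

## Working session

There is one attempt and no reset: what is moved stays moved. The work goes in short steps, Python scripts to look and compute and a tool call to move; the robot and the scene stay as the last step left them, time stands still between calls to the robot, and variables do not carry over. Pictures are saved under pics/ and viewed, at most 10 in all, crops included, and the job is handed in when it is done.

Besides the shell and the picture viewer there is one more tool, called as a command line: name --argument value ..., lists and objects as JSON in quotes. arm_command: Moves the arm, as the interface text tells. Shifts and turns lie within -1 to 1; 1 stands for 30 cm of shift or pi/2 rad of turn. Its arguments: {"type":"object","properties":{"rows":{"type":"array"}},"required":["rows"]}

```bash
mkdir -p pics; python3 - <<'E'
from plant import monitor, vision
import cv2,numpy as np,pickle
for n in ("scene","top"):
    f=vision.grab_frame(n); pickle.dump(f,open(n+".pkl","wb"))
    cv2.imwrite(f"pics/{n}0.png",f["color"][:,:,::-1]); print(n,f["mtx"].round(1).tolist(),f["R"].round(3).tolist(),f["t"].round(3))
print(monitor.state())
E
```

```text
scene [[499.1, 0.0, 274.1], [0.0, 499.1, 199.4], [0.0, 0.0, 1.0]] [[-0.251, 0.968, 0.0], [0.75, 0.195, -0.632], [-0.612, -0.158, -0.775]] [ 0.076 -0.461  1.536]
top [[536.7, 0.0, 284.3], [0.0, 536.7, 216.4], [0.0, 0.0, 1.0]] [[0.001, -1.0, -0.003], [-0.995, -0.001, -0.097], [0.097, 0.003, -0.995]] [0.088 0.621 1.447]
{'time': 0.1, 'joint_pos': array([-1.36605857e+00,  5.33233780e-02,  1.61414643e+00,  1.71546482e-05,
        1.47602685e+00, -1.19005794e-01]), 'joint_vel': array([-0.00084157, -0.00139284, -0.00214157,  0.00049147, -0.00133289,
        0.00075283]), 'joint_efforts': array([ 1.39055282e-03, -3.94901454e+01, -3.71363604e+01, -7.67327492e-05,
        3.87750420e-03,  2.88086278e-05]), 'tool_pos': array([ 0.19870926, -0.59197322,  0.23017193]), 'tool_rot': array([-9.51495519e-04,  9.86927031e-01,  1.61164914e-01, -3.22658819e-05]), 'contact_force': array([-0.11917761, -0.35188005,  0.46283982]), 'ft_torque': array([0.05374468, 0.04550488, 0.01990301]), 'grasp_force': 0.0, 'gripper_width': 1.00049310084218}
```

View pics/scene0.png

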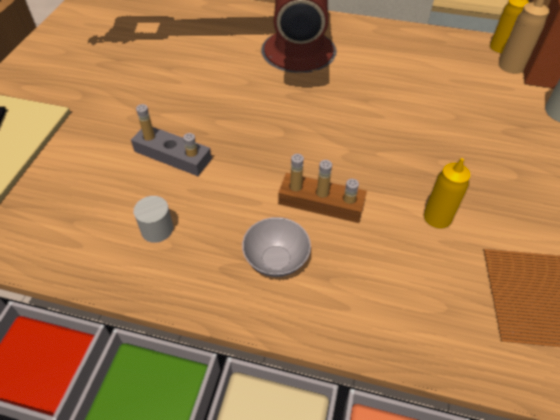

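View pics/top0.png

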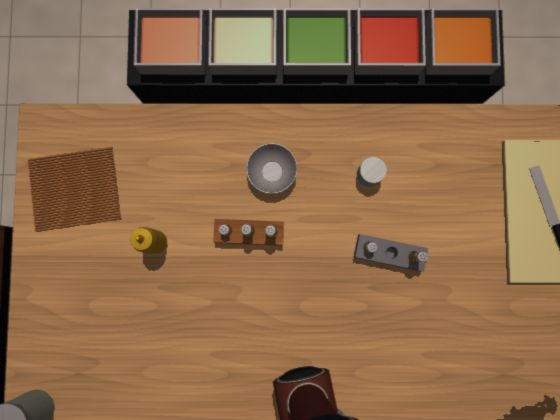

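The scene picture shows the grey holder with the tall tube at (145,118), the empty hole at (170,144) and the short tube at (190,145). The wooden rack has tall tubes at (297,170) and (325,175), and the short stray at (351,190). In the top view the same things are at x 422, 391 and 372 (grey) and at x 270, 246 and 224 (wood). Next I'll measure them from both depth views.

```bash
cat > h.py <<'E'
import numpy as np,cv2,pickle
from scipy import ndimage
def cloud(f):
    z=f["z_map"];v,u=np.indices(z.shape);K=f["mtx"]
    P=np.stack([(u-K[0,2])/K[0,0]*z,(v-K[1,2])/K[1,1]*z,z],-1)
    X=(P-f["t"])@f["R"]; X[z<=0]=np.nan; return X
def blocks(f,name):
    X=cloud(f); Z=X[...,2]
    roi=(X[...,0]>.3)&(X[...,0]<.75)&(abs(X[...,1])<.5)
    lab,n=ndimage.label(roi&(Z>.02))
    for i in range(1,n+1):
        m=lab==i
        if m.sum()<60: continue
        p=X[m]; top=p[abs(p[:,2]-.042)<.006]
        print(name,i,m.sum(),"mid",p.mean(0).round(3),"zmax",p[:,2].max().round(4),"ntop",len(top))
        if len(top)>150:
            r=cv2.minAreaRect(top[:,:2].astype(np.float32)*1000); print("  rect",np.round(r[0],1),np.round(r[1],1),round(r[2],2),"z",np.median(top[:,2]).round(4))
        l2,k=ndimage.label(m&(Z>.075))
        for j in range(1,k+1):
            q=X[l2==j]
            if len(q)<8: continue
            t=q[q[:,2]>q[:,2].max()-.008]
            (c,rad)=cv2.minEnclosingCircle(t[:,:2].astype(np.float32)*1000)
            print("   tube n",len(t),"c",np.round(c,1),"r",round(rad,1),"z",np.median(t[:,2]).round(4))
E
python3 - <<'E'
from h import *
for n in ("top","scene"): blocks(pickle.load(open(n+".pkl","rb")),n)
E
```

```text
top 1 440 mid [ 0.729 -0.147  0.07 ] zmax 0.0848 ntop 18
   tube n 20 c [ 744.4 -130.5] r 8.2 z 0.0773
   tube n 85 c [ 727.2 -169.6] r 21.3 z 0.077
   tube n 4 c [ 741.2 -144.4] r 2.5 z 0.0786
   tube n 15 c [ 731. -124.] r 6.7 z 0.0782
   tube n 28 c [ 720.9 -137.8] r 10.1 z 0.0765
top 2 414 mid [0.714 0.125 0.039] zmax 0.0618 ntop 87
top 12 1639 mid [0.577 0.185 0.056] zmax 0.1387 ntop 1211
  rect [578.4 186.3] [190.4  64.5] 87.72 z 0.0426
   tube n 67 c [578.1 185.9] r 13.0 z 0.1336
   tube n 51 c [580.  247.4] r 12.9 z 0.0939
   tube n 65 c [575.8 124.3] r 13.0 z 0.1328
top 13 743 mid [0.55  0.436 0.129] zmax 0.1943 ntop 26
   tube n 11 c [552.2 447.8] r 4.6 z 0.1903
top 14 1611 mid [ 0.521 -0.2    0.051] zmax 0.137 ntop 1205
  rect [ 521.8 -203.2] [191.7  64.1] 78.22 z 0.0419
   tube n 48 c [ 535.4 -141.5] r 12.7 z 0.0937
   tube n 68 c [ 509.6 -262.6] r 13.6 z 0.1324
scene 1 2213 mid [ 0.531 -0.202  0.053] zmax 0.136 ntop 1227
  rect [ 522.3 -204.9] [193.5  68.8] 78.23 z 0.042
   tube n 80 c [ 509.1 -265.3] r 15.8 z 0.1322
   tube n 83 c [ 535. -143.] r 15.4 z 0.0919
scene 5 2972 mid [0.589 0.182 0.059] zmax 0.1366 ntop 1527
  rect [578.2 184. ] [190.2  68.9] 87.91 z 0.0418
   tube n 95 c [576.3 123.7] r 14.4 z 0.1319
   tube n 105 c [578.7 183.3] r 14.3 z 0.132
   tube n 101 c [582.  245.7] r 15.0 z 0.0913
scene 6 1886 mid [0.572 0.442 0.108] zmax 0.1905 ntop 120
   tube n 27 c [554.  445.5] r 5.5 z 0.1868
scene 8 503 mid [ 0.733 -0.147  0.071] zmax 0.0806 ntop 19
   tube n 249 c [ 734.5 -153.2] r 32.3 z 0.0763
scene 9 1258 mid [0.71  0.117 0.038] zmax 0.0598 ntop 366
  rect [716.7 120.2] [ 64.3 127.6] 0.87 z 0.0426
```

Both views agree to about 2 mm: block tops at 42 mm, tube tops at 132 and 92 mm. The short stray is at about (0.581, 0.2465) and the grey middle hole at about (0.522, -0.2035). I'll close the fingers across the row, so the yaw is -2.1° at the wooden rack and -12.1° at the grey holder. Now I'll move toward the wooden rack.

arm_command --rows '[[85, [0.424, 0.933, 0.067], [0, 0, 0.257]], [85, [0.424, 0.933, 0.067], [0, 0, 0.257]], [85, [0.424, 0.933, 0.067], [0, 0, 0.257]], [85, [0.424, 0.933, 0.067], [0, 0, 0.257]], [85, [0.424, 0.933, 0.067], [0, 0, 0.257]], [85, [0.424, 0.933, 0.067], [0, 0, 0.257]], [85, [0.424, 0.933, 0.067], [0, 0, 0.257]], [85, [0.424, 0.933, 0.067], [0, 0, 0.257]], [85, [0.424, 0.933, 0.067], [0, 0, 0.257]], [85, [0.424, 0.933, 0.067], [0, 0, 0.257]]]'

```text
time: 0.93
tool_pos: [0.3262, -0.3121, 0.2512]
tool_rot: [0.0, 0.934, 0.357, -0.0]
contact_force: [-0.2, 0.2, -0.6]
gripper_width: 1.0
grasp_force: 0.0
```

arm_command --rows '[[85, [0.424, 0.933, 0], [0, 0, 0.257]], [85, [0.424, 0.933, 0], [0, 0, 0.257]], [85, [0.424, 0.933, 0], [0, 0, 0.257]], [85, [0.424, 0.933, 0], [0, 0, 0.257]], [85, [0.424, 0.933, 0], [0, 0, 0.257]], [85, [0.424, 0.933, 0], [0, 0, 0.257]], [85, [0.424, 0.933, 0], [0, 0, 0.257]], [85, [0.424, 0.933, 0], [0, 0, 0.257]], [85, [0.424, 0.933, 0], [0, 0, 0.257]], [85, [0.424, 0.933, 0], [0, 0, 0.257]]]'

```text
time: 1.77
tool_pos: [0.4534, -0.0334, 0.2508]
tool_rot: [-0.0, 0.844, 0.536, -0.001]
contact_force: [0.2, -0.1, -0.8]
gripper_width: 0.995
grasp_force: 0.0
```

arm_command --rows '[[85, [0.424, 0.93, 0], [0, 0, 0.257]], [85, [0.424, 0.93, 0], [0, 0, 0.257]], [85, [0.424, 0.93, 0], [0, 0, 0.257]], [85, [0.424, 0.93, 0], [0, 0, 0.257]], [85, [0.424, 0.93, 0], [0, 0, 0.257]], [85, [0.424, 0.93, 0], [0, 0, 0.257]], [85, [0.424, 0.93, 0], [0, 0, 0.257]], [85, [0.424, 0.93, 0], [0, 0, 0.257]], [85, [0.424, 0.93, 0], [0, 0, 0.257]], [85, [0.424, 0.93, 0], [0, 0, 0.257]], [85, [0.424, 0.93, 0], [0, 0, 0.257]], [85, [0.424, 0.93, 0], [0, 0, 0.257]]]'

```text
time: 2.77
tool_pos: [0.5806, 0.244, 0.2514]
tool_rot: [0.0, 0.721, 0.693, -0.0]
contact_force: [0.1, 0.1, -0.6]
gripper_width: 0.996
grasp_force: 0.0
```

```bash
cat >> h.py <<'E'
def wcloud(f):
    z=f["z_map"];v,u=np.indices(z.shape);K=f["mtx"]
    a=(u-K[0,2])/K[0,0];b=(v-K[1,2])/K[1,1];th=np.hypot(a,b);s=np.tan(np.minimum(th,1.5))/np.maximum(th,1e-9)
    X=(np.stack([a*s*z,b*s*z,z],-1)-f["t"])@f["R"]; X[(z<=0)|(th>1.4)]=np.nan; return X
def wtubes(f,box):
    X=wcloud(f);Z=X[...,2];x0,x1,y0,y1=box
    roi=(X[...,0]>x0)&(X[...,0]<x1)&(X[...,1]>y0)&(X[...,1]<y1)
    for lo,hi,nm in((.036,.048,"face"),(.086,.1,"short"),(.126,.14,"tall")):
        lab,n=ndimage.label(roi&(Z>lo)&(Z<hi))
        for i in range(1,n+1):
            q=X[lab==i]
            if len(q)<60: continue
            r=cv2.minAreaRect(q[:,:2].astype(np.float32)*1000); print(nm,len(q),"rect",np.round(r[0],1),np.round(r[1],1),round(r[2],1),"z",np.median(q[:,2]).round(4))
E
python3 - <<'E'
from h import *
from plant import vision,monitor
f=vision.grab_frame("wrist"); cv2.imwrite("pics/w1.png",f["color"][:,:,::-1])
print((-f["R"].T@f["t"]).round(4)); wtubes(f,(.5,.66,.06,.31)); s=monitor.state(); print(s["tool_pos"],s["joint_pos"])
E
```

```text
[0.5835 0.3288 0.3928]
face 5413 rect [577.8 184.4] [191.7  64.8] 87.6 z 0.0408
short 585 rect [580.5 246.8] [25.6 26.2] 87.7 z 0.0908
short 132 rect [578.7 192.6] [10.8 25.9] 84.9 z 0.0931
short 167 rect [574.9 130.8] [26.9 12.8] 3.4 z 0.0933
tall 611 rect [577.9 185. ] [26.1 25.4] 6.4 z 0.1305
tall 467 rect [575.2 123.2] [25.6 25.7] 17.4 z 0.1305
[0.58053152 0.24430122 0.25160001] [ 2.80387581e-01  5.28182878e-02  1.57898222e+00 -3.17439600e-04
  1.50970798e+00  3.18840389e-01]
```

View pics/w1.png

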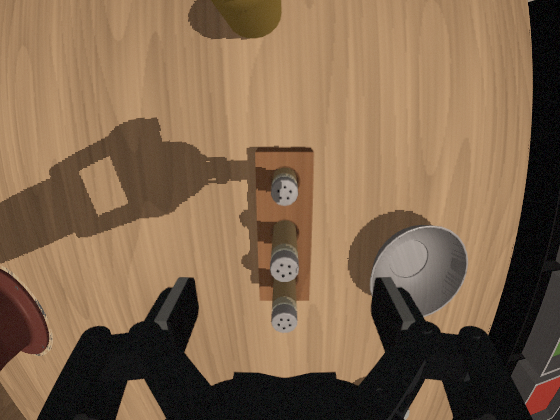

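The wrist view has the short stray's cap at pixel (285,190) and the two tall caps at (285,268) and (285,322). The fingers sit either side of the row. The wrist gives (0.5805, 0.2468) with the top at 91 mm, which agrees with the other views. I'll descend and grasp.

arm_command --rows '[[85, [0, 0.008, -0.1], [0, 0, 0]], [85, [0, 0.008, -0.2], [0, 0, 0]], [85, [0, 0.008, -0.3], [0, 0, 0]], [85, [0, 0.008, -0.4], [0, 0, 0]], [85, [0, 0.008, -0.46], [0, 0, 0]], [85, [0, 0.008, -0.52], [0, 0, 0]], [85, [0, 0.008, -0.56], [0, 0, 0]], [85, [0, 0.008, -0.59], [0, 0, 0]], [85, [0, 0.008, -0.61], [0, 0, 0]], [85, [0, 0.008, -0.632], [0, 0, 0]], [85, [0, 0.008, -0.632], [0, 0, 0]], [85, [0, 0.008, -0.632], [0, 0, 0]]]'

```text
time: 3.82
tool_pos: [0.5808, 0.2487, 0.0623]
tool_rot: [0.0, 0.72, 0.694, 0.0]
contact_force: [-0.3, -0.2, 0.3]
gripper_width: 0.997
grasp_force: 0.0
```

arm_command --rows '[[60, [0, 0, 0], [0, 0, 0]], [40, [0, 0, 0], [0, 0, 0]], [30, [0, 0, 0], [0, 0, 0]], [20, [0, 0, 0], [0, 0, 0]], [10, [0, 0, 0], [0, 0, 0]], [10, [0, 0, 0], [0, 0, 0]], [10, [0, 0, 0], [0, 0, 0]], [10, [0, 0, 0], [0, 0, 0]], [10, [0, 0, 0], [0, 0, 0]], [10, [0, 0, 0], [0, 0, 0]], [10, [0, 0, 0], [0, 0, 0]], [10, [0, 0, 0], [0, 0, 0]]]'

```text
time: 4.82
tool_pos: [0.5809, 0.2488, 0.0624]
tool_rot: [0.0, 0.72, 0.694, 0.0]
contact_force: [-0.2, -0.2, 4.7]
gripper_width: 0.3
grasp_force: 59.3
```

arm_command --rows '[[10, [0, 0, 0.03], [0, 0, 0]], [10, [0, 0, 0.07], [0, 0, 0]], [10, [0, 0, 0.13], [0, 0, 0]], [10, [0, 0, 0.2], [0, 0, 0]], [10, [0, 0, 0.27], [0, 0, 0]], [10, [0, 0, 0.34], [0, 0, 0]], [10, [0, 0, 0.41], [0, 0, 0]], [10, [0, 0, 0.47], [0, 0, 0]], [10, [0, 0, 0.52], [0, 0, 0]], [10, [0, 0, 0.55], [0, 0, 0]], [10, [0, 0, 0.55], [0, 0, 0]]]'

```text
time: 5.73
tool_pos: [0.5815, 0.249, 0.2299]
tool_rot: [0.001, 0.72, 0.694, 0.002]
contact_force: [0.2, 0.5, -0.3]
gripper_width: 0.296
grasp_force: 59.1
```

arm_command --rows '[[10, [-0.008, -0.06, 0], [0, 0, -0.01]], [10, [-0.024, -0.15, 0], [0, 0, -0.02]], [10, [-0.032, -0.23, 0], [0, 0, -0.03]], [10, [-0.04, -0.31, 0], [0, 0, -0.035]], [10, [-0.05, -0.39, 0], [0, 0, -0.04]], [10, [-0.06, -0.47, 0], [0, 0, -0.045]], [10, [-0.07, -0.55, 0], [0, 0, -0.05]], [10, [-0.08, -0.62, 0], [0, 0, -0.055]], [10, [-0.09, -0.68, 0], [0, 0, -0.056]], [10, [-0.094, -0.72, 0], [0, 0, -0.056]], [10, [-0.098, -0.75, 0], [0, 0, -0.056]], [10, [-0.098, -0.75, 0], [0, 0, -0.056]]]'

```text
time: 6.73
tool_pos: [0.5506, 0.0226, 0.2259]
tool_rot: [-0.0, 0.75, 0.661, -0.001]
contact_force: [0.1, -1.1, -0.2]
gripper_width: 0.295
grasp_force: 59.1
```

arm_command --rows '[[10, [-0.008, -0.06, 0], [0, 0, -0.01]], [10, [-0.024, -0.15, 0], [0, 0, -0.02]], [10, [-0.032, -0.23, 0], [0, 0, -0.03]], [10, [-0.04, -0.31, 0], [0, 0, -0.035]], [10, [-0.05, -0.39, 0], [0, 0, -0.04]], [10, [-0.06, -0.47, 0], [0, 0, -0.045]], [10, [-0.07, -0.55, 0], [0, 0, -0.05]], [10, [-0.08, -0.62, 0], [0, 0, -0.055]], [10, [-0.09, -0.68, 0], [0, 0, -0.056]], [10, [-0.094, -0.72, 0], [0, 0, -0.056]], [10, [-0.098, -0.75, 0], [0, 0, -0.056]], [10, [-0.098, -0.75, 0], [0, 0, -0.056]]]'

```text
time: 7.73
tool_pos: [0.5217, -0.202, 0.2266]
tool_rot: [-0.0, 0.778, 0.628, -0.0]
contact_force: [-0.3, -0.1, -0.2]
gripper_width: 0.296
grasp_force: 59.1
```

```bash
python3 - <<'E'
from h import *
from plant import vision,monitor
f=vision.grab_frame("wrist"); cv2.imwrite("pics/w2.png",f["color"][:,:,::-1])
wtubes(f,(.4,.64,-.33,-.08)); s=monitor.state(); print(s["tool_pos"],s["tool_rot"],s["grasp_force"],s["gripper_width"])
X=wcloud(f);p=s["tool_pos"]
for n in ("top","scene"):
    g=vision.grab_frame(n);Y=cloud(g)
    for lo in (0.17,0.18,0.19):
        m=(abs(Y[...,0]-p[0])<.03)&(abs(Y[...,1]-p[1])<.03)&(Y[...,2]>lo)&(Y[...,2]<lo+.01);print(n,lo,m.sum(),Y[m].mean(0).round(4) if m.any() else 0)
    cv2.imwrite(f"pics/{n}2.png",g["color"][:,:,::-1])
m=(abs(X[...,0]-p[0])<.03)&(abs(X[...,1]-p[1])<.04)&(X[...,2]>.15)&(X[...,2]<.26)
q=X[m];print(len(q),q.min(0),q.max(0))
E
```

```text
face 7155 rect [ 521.5 -204.6] [189.7  64.6] 78.3 z 0.0408
short 750 rect [ 533.9 -143.6] [26.1 26. ] 6.8 z 0.0907
[ 0.5218253  -0.20115616  0.22661099] [-3.31549769e-04  7.78002059e-01  6.28261618e-01  1.61957166e-04] 59.13476586341858 0.29645655544972754
top 0.17 2 [ 0.5222 -0.1892  0.1788]
top 0.18 4 [ 0.5263 -0.1907  0.1838]
top 0.19 3 [ 0.5261 -0.1896  0.1929]
scene 0.17 26 [ 0.5282 -0.1976  0.1771]
scene 0.18 41 [ 0.5313 -0.1983  0.1853]
scene 0.19 46 [ 0.5297 -0.1976  0.1948]
7605 [ 0.49690118 -0.21732951  0.17322497] [ 0.54865606 -0.18642789  0.25998631]
```

View pics/w2.png

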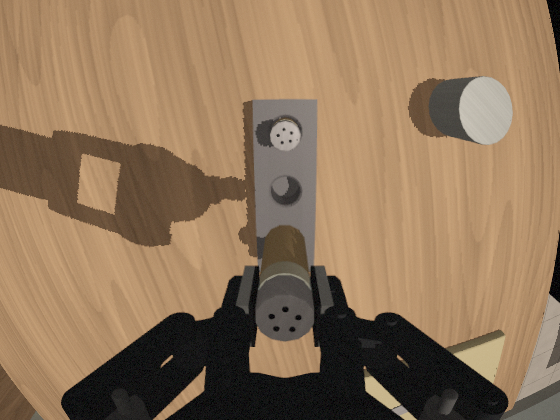

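The wrist view shows the tube held with its cap at (285,303), and the free middle hole at (286,189). The other short tube is at (285,133). I'll compare the tube's axis with the hole in this one view.

```bash
cat >> h.py <<'E'
def wray(f,u,v,z):
    K=f["mtx"];a=(u-K[0,2])/K[0,0];b=(v-K[1,2])/K[1,1];th=np.hypot(a,b);s=np.sin(th)/th
    d=f["R"].T@np.array([a*s,b*s,np.cos(th)]);c=-f["R"].T@f["t"];return c+d*(z-c[2])/d[2]
def held(f,p,ztop,zlo):
    X=wcloud(f);near=(np.hypot(X[...,0]-p[0],X[...,1]-p[1])<.022)
    q=X[near&(abs(X[...,2]-ztop)<.004)];c,r=cv2.minEnclosingCircle(q[:,:2].astype(np.float32)*1000);print("cap",len(q),np.round(c,1),round(r,1),np.median(q[:,2]).round(4))
    from scipy.optimize import least_squares
    for z in np.arange(zlo,p[2]-.005,.01):
        q=X[near&(abs(X[...,2]-z)<.005)]
        if len(q)<20: continue
        o=least_squares(lambda c:np.hypot(q[:,0]-c[0],q[:,1]-c[1])-.0135,[p[0],p[1]],loss="soft_l1",f_scale=.001);print("axis z",z.round(3),len(q),(o.x*1000).round(1))
E
python3 - <<'E'
from h import *
from plant import vision,monitor
f=vision.grab_frame("wrist");p=monitor.state()["tool_pos"];print(p)
held(f,p,.255,.165)
# hole: pixels in neighbourhood whose depth point lies below the face
X=wcloud(f);m=np.zeros(X.shape[:2],bool);m[165:212,262:312]=1;m&=X[...,2]<.036
v,u=np.nonzero(m);c,r=cv2.minEnclosingCircle(np.stack([u,v],1).astype(np.float32));print(m.sum(),c,r,wray(f,*c,.0415))
E
```

```text
[ 0.52189323 -0.20035436  0.22675916]
cap 2937 [ 523. -195.] 21.0 0.2549
axis z 0.175 119 [ 521.  -203.1]
axis z 0.185 236 [ 521.  -203.1]
axis z 0.195 288 [ 521.  -203.1]
axis z 0.205 312 [ 521.  -203.1]
axis z 0.215 354 [ 521. -203.]
627 (285.125, 192.0) 14.440170288085938 [ 0.52160609 -0.20367812  0.0415    ]
```

The tube is upright and within 1 mm of the hole. I'll insert it.

arm_command --rows '[[10, [0.002, -0.003, -0.06], [0, 0, 0]], [10, [0.002, -0.003, -0.14], [0, 0, 0]], [10, [0.002, -0.003, -0.22], [0, 0, 0]], [10, [0.002, -0.003, -0.3], [0, 0, 0]], [10, [0.002, -0.003, -0.36], [0, 0, 0]], [10, [0.002, -0.003, -0.39], [0, 0, 0]], [10, [0.002, -0.003, -0.41], [0, 0, 0]], [10, [0.002, -0.003, -0.425], [0, 0, 0]], [10, [0.002, -0.003, -0.44], [0, 0, 0]], [10, [0.002, -0.003, -0.45], [0, 0, 0]]]'

```text
time: 8.77
tool_pos: [0.523, -0.2025, 0.0926]
tool_rot: [0.001, 0.778, 0.628, 0.0]
contact_force: [-0.3, 0.5, -1.0]
gripper_width: 0.296
grasp_force: 59.1
```

arm_command --rows '[[10, [0, 0, -0.01], [0, 0, 0]], [10, [0, 0, -0.02], [0, 0, 0]], [10, [0, 0, -0.03], [0, 0, 0]], [10, [0, 0, -0.04], [0, 0, 0]], [10, [0, 0, -0.05], [0, 0, 0]], [10, [0, 0, -0.06], [0, 0, 0]], [10, [0, 0, -0.07], [0, 0, 0]], [10, [0, 0, -0.08], [0, 0, 0]], [10, [0, 0, -0.088], [0, 0, 0]], [10, [0, 0, -0.094], [0, 0, 0]], [10, [0, 0, -0.094], [0, 0, 0]]]'

```text
time: 9.68
tool_pos: [0.5219, -0.202, 0.063]
tool_rot: [-0.0, 0.778, 0.628, -0.0]
contact_force: [-0.3, 0.4, -0.6]
gripper_width: 0.298
grasp_force: 59.1
```

arm_command --rows '[[10, [0, 0, -0.003], [0, 0, 0]], [10, [0, 0, -0.003], [0, 0, 0]], [30, [0, 0, -0.003], [0, 0, 0]], [40, [0, 0, -0.003], [0, 0, 0]], [60, [0, 0, -0.003], [0, 0, 0]], [85, [0, 0, -0.003], [0, 0, 0]], [85, [0, 0, -0.003], [0, 0, 0]], [85, [0, 0, -0.003], [0, 0, 0]], [85, [0, 0, -0.003], [0, 0, 0]], [85, [0, 0, -0.003], [0, 0, 0]]]'

```text
time: 10.52
tool_pos: [0.5223, -0.2022, 0.0627]
tool_rot: [0.0, 0.778, 0.628, 0.0]
contact_force: [-0.2, -1.0, -0.0]
gripper_width: 0.991
grasp_force: 0.0
```

arm_command --rows '[[85, [0, 0, 0.05], [0, 0, 0]], [85, [0, 0, 0.13], [0, 0, 0]], [85, [0, 0, 0.22], [0, 0, 0]], [85, [0, 0, 0.32], [0, 0, 0]], [85, [0, 0, 0.42], [0, 0, 0]], [85, [-0.01, -0.04, 0.51], [0, 0, 0]], [85, [-0.025, -0.1, 0.57], [0, 0, 0]], [85, [-0.035, -0.15, 0.6], [0, 0, 0]], [85, [-0.043, -0.2, 0.6], [0, 0, 0]], [85, [-0.043, -0.204, 0.6], [0, 0, 0]], [85, [-0.043, -0.204, 0.6], [0, 0, 0]], [85, [-0.043, -0.204, 0.6], [0, 0, 0]]]'

```text
time: 11.52
tool_pos: [0.5088, -0.2627, 0.2408]
tool_rot: [-0.002, 0.778, 0.628, -0.0]
contact_force: [-0.5, 0.3, -0.4]
gripper_width: 0.996
grasp_force: 0.0
```

```bash
python3 - <<'E'
from h import *
from plant import vision,monitor
f=vision.grab_frame("wrist"); cv2.imwrite("pics/w3.png",f["color"][:,:,::-1])
wtubes(f,(.4,.64,-.33,-.08)); s=monitor.state(); print(s["tool_pos"],s["tool_rot"])
E
```

```text
face 7839 rect [ 521.4 -204.5] [190.9  64.6] 78.5 z 0.0408
short 690 rect [ 534.1 -143.9] [25.8 26.3] 78.8 z 0.0908
short 682 rect [ 521.5 -204.2] [25.6 26. ] 78.0 z 0.0907
short 92 rect [ 511.1 -256.3] [ 8.  24.3] 75.5 z 0.0925
tall 797 rect [ 508.6 -264.9] [25.9 25.6] 78.1 z 0.1307
[ 0.50886184 -0.26252347  0.24091017] [-1.50441595e-03  7.77793047e-01  6.28518610e-01 -2.63857829e-04]
```

View pics/w3.png

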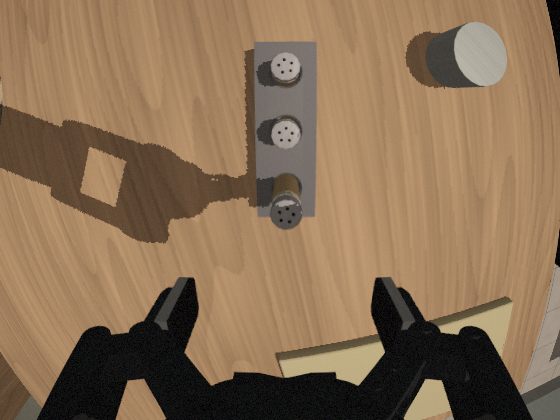

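The short stray, cap at (286,131), now stands level with its neighbour at (285,67), both tops at 91 mm. The tall stray's cap is at (286,213), measured at (0.5086, -0.265). Next I'll grasp that one.

arm_command --rows '[[85, [0, -0.007, -0.06], [0, 0, 0]], [85, [0, -0.007, -0.14], [0, 0, 0]], [85, [0, -0.007, -0.22], [0, 0, 0]], [85, [0, -0.007, -0.3], [0, 0, 0]], [85, [0, -0.007, -0.37], [0, 0, 0]], [85, [0, -0.007, -0.43], [0, 0, 0]], [85, [0, -0.007, -0.47], [0, 0, 0]], [85, [0, -0.007, -0.5], [0, 0, 0]], [85, [0, -0.007, -0.515], [0, 0, 0]], [85, [0, -0.007, -0.515], [0, 0, 0]], [85, [0, -0.007, -0.515], [0, 0, 0]]]'

```text
time: 12.48
tool_pos: [0.5098, -0.2657, 0.0889]
tool_rot: [0.0, 0.778, 0.628, 0.0]
contact_force: [0.1, -0.0, 0.3]
gripper_width: 0.993
grasp_force: 0.0
```

arm_command --rows '[[60, [0, 0, 0], [0, 0, 0]], [40, [0, 0, 0], [0, 0, 0]], [30, [0, 0, 0], [0, 0, 0]], [20, [0, 0, 0], [0, 0, 0]], [10, [0, 0, 0], [0, 0, 0]], [10, [0, 0, 0], [0, 0, 0]], [10, [0, 0, 0], [0, 0, 0]], [10, [0, 0, 0], [0, 0, 0]], [10, [0, 0, 0], [0, 0, 0]], [10, [0, 0, 0], [0, 0, 0]], [10, [0, 0, 0], [0, 0, 0]], [10, [0, 0, 0], [0, 0, 0]]]'

```text
time: 13.48
tool_pos: [0.5097, -0.2658, 0.0888]
tool_rot: [0.0, 0.778, 0.628, 0.0]
contact_force: [-0.5, 0.6, 5.5]
gripper_width: 0.302
grasp_force: 59.3
```

arm_command --rows '[[10, [0, 0, 0.03], [0, 0, 0]], [10, [0, 0, 0.07], [0, 0, 0]], [10, [0, 0, 0.13], [0, 0, 0]], [10, [0, 0, 0.2], [0, 0, 0]], [10, [0, 0, 0.27], [0, 0, 0]], [10, [0, 0, 0.34], [0, 0, 0]], [10, [0, 0, 0.41], [0, 0, 0]], [10, [0, 0, 0.47], [0, 0, 0]], [10, [0, 0, 0.52], [0, 0, 0]], [10, [0, 0, 0.55], [0, 0, 0]], [10, [0, 0, 0.55], [0, 0, 0]]]'

```text
time: 14.4
tool_pos: [0.5102, -0.2661, 0.2563]
tool_rot: [0.002, 0.778, 0.628, 0.001]
contact_force: [0.6, 0.4, -0.5]
gripper_width: 0.297
grasp_force: 59.1
```

arm_command --rows '[[10, [0.008, 0.06, 0], [0, 0, 0.01]], [10, [0.021, 0.15, 0], [0, 0, 0.02]], [10, [0.034, 0.24, 0], [0, 0, 0.03]], [10, [0.046, 0.33, 0], [0, 0, 0.035]], [10, [0.06, 0.43, 0], [0, 0, 0.04]], [10, [0.074, 0.53, 0], [0, 0, 0.045]], [10, [0.088, 0.63, 0], [0, 0, 0.05]], [10, [0.1, 0.72, 0], [0, 0, 0.055]], [10, [0.11, 0.79, 0], [0, 0, 0.056]], [10, [0.116, 0.83, 0], [0, 0, 0.056]], [10, [0.119, 0.854, 0], [0, 0, 0.056]], [10, [0.119, 0.854, 0], [0, 0, 0.056]]]'

```text
time: 15.4
tool_pos: [0.5448, -0.0085, 0.2524]
tool_rot: [-0.001, 0.749, 0.663, -0.0]
contact_force: [-0.1, -0.3, -0.9]
gripper_width: 0.3
grasp_force: 59.1
```

arm_command --rows '[[10, [0.008, 0.06, 0], [0, 0, 0.01]], [10, [0.021, 0.15, 0], [0, 0, 0.02]], [10, [0.034, 0.24, 0], [0, 0, 0.03]], [10, [0.046, 0.33, 0], [0, 0, 0.035]], [10, [0.06, 0.43, 0], [0, 0, 0.04]], [10, [0.074, 0.53, 0], [0, 0, 0.045]], [10, [0.088, 0.63, 0], [0, 0, 0.05]], [10, [0.1, 0.72, 0], [0, 0, 0.055]], [10, [0.11, 0.79, 0], [0, 0, 0.056]], [10, [0.116, 0.83, 0], [0, 0, 0.056]], [10, [0.119, 0.854, 0], [0, 0, 0.056]], [10, [0.119, 0.854, 0], [0, 0, 0.056]]]'

```text
time: 16.4
tool_pos: [0.581, 0.2468, 0.2528]
tool_rot: [-0.0, 0.72, 0.694, -0.0]
contact_force: [-0.1, 0.0, -1.7]
gripper_width: 0.299
grasp_force: 59.1
```

```bash
python3 - <<'E'
from h import *
from plant import vision,monitor
f=vision.grab_frame("wrist");s=monitor.state();p=s["tool_pos"];print(p,s["tool_rot"],s["grasp_force"])
cv2.imwrite("pics/w4.png",f["color"][:,:,::-1])
held(f,p,.297,.165); wtubes(f,(.5,.66,.06,.31))
E
```

```text
[0.58093997 0.24610445 0.25288592] [ 1.37729692e-04  7.19846427e-01  6.94133164e-01 -5.03099206e-04] 59.09778535366058
cap 3017 [581.1 249.5] 20.3 0.2947
axis z 0.175 95 [580.5 246.6]
axis z 0.185 167 [580.5 246.6]
axis z 0.195 193 [580.5 246.6]
axis z 0.205 211 [580.5 246.6]
axis z 0.215 259 [580.5 246.7]
axis z 0.225 285 [580.6 246.7]
axis z 0.235 348 [580.6 246.7]
axis z 0.245 380 [580.6 246.8]
face 3474 rect [578.8 209.1] [142.2  64.4] 87.9 z 0.0408
```

View pics/w4.png

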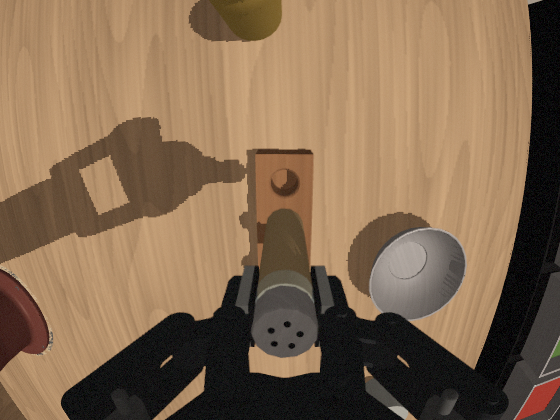

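The view shows the tall tube held upright with its cap at (285,320), and the empty wooden hole at (285,182). The tube's axis is within 0.5 mm of the hole, so I'll insert it.

arm_command --rows '[[10, [0, 0, -0.06], [0, 0, 0]], [10, [0, 0, -0.14], [0, 0, 0]], [10, [0, 0, -0.22], [0, 0, 0]], [10, [0, 0, -0.3], [0, 0, 0]], [10, [0, 0, -0.36], [0, 0, 0]], [10, [0, 0, -0.39], [0, 0, 0]], [10, [0, 0, -0.41], [0, 0, 0]], [10, [0, 0, -0.425], [0, 0, 0]], [10, [0, 0, -0.44], [0, 0, 0]], [10, [0, 0, -0.45], [0, 0, 0]]]'

```text
time: 17.28
tool_pos: [0.5815, 0.2469, 0.1192]
tool_rot: [0.0, 0.72, 0.694, 0.001]
contact_force: [0.4, 0.2, -0.7]
gripper_width: 0.305
grasp_force: 59.1
```

arm_command --rows '[[10, [0, 0, -0.01], [0, 0, 0]], [10, [0, 0, -0.02], [0, 0, 0]], [10, [0, 0, -0.03], [0, 0, 0]], [10, [0, 0, -0.04], [0, 0, 0]], [10, [0, 0, -0.05], [0, 0, 0]], [10, [0, 0, -0.06], [0, 0, 0]], [10, [0, 0, -0.07], [0, 0, 0]], [10, [0, 0, -0.08], [0, 0, 0]], [10, [0, 0, -0.088], [0, 0, 0]], [10, [0, 0, -0.095], [0, 0, 0]], [10, [0, 0, -0.095], [0, 0, 0]]]'

```text
time: 18.2
tool_pos: [0.5805, 0.2468, 0.0891]
tool_rot: [-0.0, 0.72, 0.694, -0.0]
contact_force: [0.2, 1.0, -1.5]
gripper_width: 0.302
grasp_force: 59.2
```

arm_command --rows '[[10, [0, 0, -0.003], [0, 0, 0]], [10, [0, 0, -0.003], [0, 0, 0]], [30, [0, 0, -0.003], [0, 0, 0]], [40, [0, 0, -0.003], [0, 0, 0]], [60, [0, 0, -0.003], [0, 0, 0]], [85, [0, 0, -0.003], [0, 0, 0]], [85, [0, 0, -0.003], [0, 0, 0]], [85, [0, 0, -0.003], [0, 0, 0]], [85, [0, 0, -0.003], [0, 0, 0]], [85, [0, 0, -0.003], [0, 0, 0]]]'

```text
time: 19.03
tool_pos: [0.5808, 0.2469, 0.0888]
tool_rot: [-0.0, 0.72, 0.694, -0.0]
contact_force: [-0.3, 0.7, 0.3]
gripper_width: 0.995
grasp_force: 0.0
```

arm_command --rows '[[85, [0, 0, 0.05], [0, 0, 0]], [85, [0, 0, 0.13], [0, 0, 0]], [85, [0, 0, 0.22], [0, 0, 0]], [85, [0, 0, 0.32], [0, 0, 0]], [85, [0, 0, 0.42], [0, 0, 0]], [85, [0, 0, 0.5], [0, 0, 0]], [85, [0, 0, 0.55], [0, 0, 0]], [85, [0, 0, 0.57], [0, 0, 0]], [85, [0, 0, 0.57], [0, 0, 0]], [85, [0, 0, 0.57], [0, 0, 0]], [85, [0, 0, 0.57], [0, 0, 0]], [85, [0, 0, 0.57], [0, 0, 0]]]'

```text
time: 20.03
tool_pos: [0.5798, 0.2466, 0.2572]
tool_rot: [-0.001, 0.72, 0.694, -0.002]
contact_force: [0.7, 0.2, -0.4]
gripper_width: 1.001
grasp_force: 0.0
```

```bash
python3 - <<'E'
from h import *
from plant import vision,monitor
f=vision.grab_frame("wrist"); wtubes(f,(.5,.66,.06,.31)); s=monitor.state(); print(s["time"],s["tool_pos"])
blocks(vision.grab_frame("scene"),"scene"); g=vision.grab_frame("scene"); cv2.imwrite("pics/s5.png",g["color"][:,:,::-1])
E
```

```text
face 4875 rect [577.7 184.5] [191.6  64.9] 87.9 z 0.0408
short 75 rect [581.  256.8] [ 7.6 23.7] 85.2 z 0.0936
short 135 rect [577.9 192.4] [11.4 26.2] 89.7 z 0.0931
short 153 rect [576.2 131.6] [11.  26.1] 85.9 z 0.0936
tall 711 rect [580.  247.4] [26.5 25.2] 88.2 z 0.1307
tall 591 rect [577.9 185.1] [25.8 25.5] 87.6 z 0.1305
tall 450 rect [575.5 123.6] [25.7 26. ] 31.0 z 0.1305
20.0833 [0.57992745 0.24665314 0.25747911]
scene 1 5118 mid [0.614 0.248 0.442] zmax 0.5334 ntop 0
   tube n 236 c [619.  256.1] r 56.8 z 0.5279
scene 2 2065 mid [ 0.533 -0.195  0.047] zmax 0.097 ntop 1212
  rect [ 522.7 -204.6] [192.8  68.7] 77.71 z 0.0422
   tube n 78 c [ 522.2 -204. ] r 15.2 z 0.0919
   tube n 81 c [ 537.  -145.2] r 14.6 z 0.0916
scene 3 3134 mid [0.589 0.186 0.063] zmax 0.1355 ntop 1519
  rect [578.5 184.1] [190.1  70.5] 87.74 z 0.0419
   tube n 102 c [576.  122.5] r 14.7 z 0.1318
   tube n 108 c [578.4 183.6] r 14.5 z 0.1317
   tube n 109 c [581.8 247.2] r 14.4 z 0.1316
scene 4 1889 mid [0.572 0.442 0.108] zmax 0.1911 ntop 108
   tube n 28 c [555.2 447. ] r 6.3 z 0.1872
scene 6 513 mid [ 0.734 -0.147  0.071] zmax 0.0799 ntop 17
   tube n 30 c [ 718.9 -166.9] r 11.3 z 0.0764
   tube n 213 c [ 733.1 -156.3] r 31.6 z 0.0762
scene 8 1257 mid [0.71  0.117 0.038] zmax 0.0593 ntop 356
  rect [717.1 120.3] [ 64.4 128.6] 0.35 z 0.0419
```

View pics/s5.png

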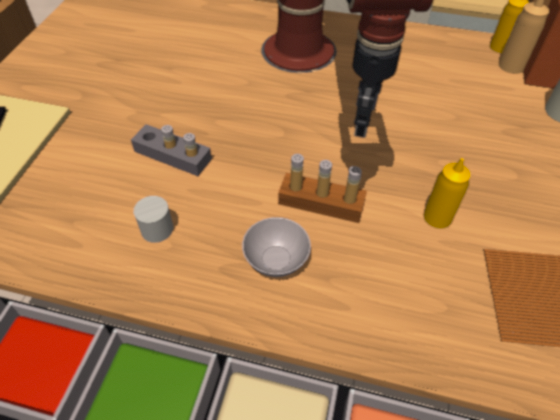

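The scene view shows three tall tubes in the wooden rack (297,172), (325,176) and (353,184), and two short ones in the grey holder (168,137) and (190,145). All are fully seated, and the bottle, bowl and tin have not moved. I'll hand the job in.

```bash
python3 -c "
from plant import manip; print(manip.job_done())"
```

```text
the job is handed in; nothing more can be done
None
```

Job handed in at about 20 s: the short stray is in the grey holder's middle hole and the tall stray in the wooden rack's +y end hole, both upright and fully seated by the camera check, with nothing else moved.

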